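Opening check of the bench spring gauge

ROBOT

A 6-joint arm with a two-finger parallel gripper is mounted at the origin on a cart in front of the work surface, level with it; the furniture and walls round the work are solid. World frame = base frame: x ahead of the robot, y to its left, z up, the work surface at z = 0. Lengths are in mm, angles in degrees, forces in N, time in s.
With the tool pointing down it reaches from about 425 to 950 mm from the base axis. Payload 14.7 kg.
Tool frame: the origin (TCP) lies on the mounting face of the last link; the fingertips stand 173 mm ahead of it and the grasp point (between the pads) lies ctrl.grasp_offset ahead of it (ctrl.grasp_offset is the distance from the TCP to the grasp point, in mm); z points along the fingers, y is the line along which they close (so a half turn about z gives the same grasp; the last joint's range is limited). The gripper opens to 85 mm and grips with 20 to 120 N. Pads are 22 mm wide; open, the fingers measure 114 mm over their backs; the gripper's body (76 mm by 85 mm) begins 54 mm behind the grasp point. The pads swing forward as they close: fully open they stand 13 mm farther back than shut.
Start: joints at [67.976, 27.513, 91.461, -0, 61.026, -2.67], TCP at [215.394, 613.269, 404.697] pointing down, gripper open.
Joint ranges: [-157.49, 157.49], [-46.99, 117.5], [13.45, 153.17], [-89.5, 269.5], [5.16, 153.95], [-167.48, 167.48]. Speed limits (degrees/s): [108.29, 108.29, 136.94, 172.46, 172.46, 172.46].

INTERFACE

Orientations are given as a 3x3 rotation matrix whose columns are the frame's x, y, z axes.
In Python, from plant import ctrl gives the robot as it stands.
- The arm moves only by the tool shift_gripper, called as name(argument=value, ...) on one line, values as JSON. Schema: {"type":"object","properties":{"motion":{"type":"array","items":{"type":"number"},"minItems":7,"maxItems":56},"squeeze":{"type":"number"},"only":{"type":"string"},"quiet":{"type":"boolean"},"lines":{"type":"string"}},"required":["motion"],"additionalProperties":false}. motion is one flat list of numbers that holds 1 to 8 rows one after another, with no inner brackets; each row has 7 numbers: the opening from 0.0 (shut) to 1.0 (fully open), then dx, dy, dz in units of 100 mm, then a rotation vector rx, ry, rz in units of 4 degrees; each row is the pose to reach, as a shift and turn from the pose commanded when the call began, along the tool's axes at that moment; what a row does not reach only later rows make up. A row lasts 1/8 s, in which the tool goes at most 62.5 mm and 10.7 degrees, less where a joint would pass 70% of its speed; a pose out of reach is approached as far as the arm can. The fingers move at their own pace and stop on an object; squeeze is the grip in N (left out, the last holds). Time passes only in rows, so rows that do not move let the fingers close. The tool returns the time, the measured TCP pose, the force, the opening and the grip force at its end. only (a regular expression) keeps the lines of the reply that match it, lines (a string "A,B") keeps lines A to B, and quiet returns only ok. Input that does not fit is refused with a message, and nothing moves.
- ctrl.sense(): the state, without advancing time (a new reading comes with each control period).
- ctrl.read_camera(name): name is "side" or "top" or "wrist"; returns the picture (480x640x3 uint8, blue, green, red); there is no depth.
- ctrl.get_calibration(name): a dict with "fx", "fy", "cx", "cy" (pixels), "rvec" (rotation vector, rad) and "tvec" (3), from world to camera coordinates, as OpenCV has them; the wrist camera has in their place "T_tool_cam" (4x4, takes a point from camera to tool coordinates, whose origin is the TCP and whose axes are the flange's). Camera axes: x right, y down, z forward; pixel columns grow to the right and rows downward; lengths in mm; the calibration is good to about 2 mm. A picture is of the moment at which its call begins: read the wrist's pose just before it. get_calibration takes no time and is no camera call.
- ctrl.close_job(): hands the job in; it is judged then, once.
The state is a dict: "time": time; "joints": joint angles; "joint_velocities": joint speeds; "effort": joint torques, N m; "tcp_pos": TCP position; "ee_rot": TCP orientation; "contact_force": force on the tool from outside, world axes, zero at the start; "moment": the same for the moment, N m; "width": opening from 0.0 (shut) to 1.0 (fully open); "finger_force": force on a finger pad.
Only numpy, scipy, OpenCV 4.12 (cv2) and the standard library are available. Lean on these libraries where they do the work, as an engineer would, in place of code of your own. Each camera call takes 0.05 s, during which the arm holds its last target. There are 200 camera calls.

TASK

Do the opening check on the spring gauge: stand the loose square-footed key upright and fully down in the socket of the sprung carriage, then use it to draw the carriage out slowly, so that the carriage pushes the sliding pointer along until its needle lines up with the nose of the clip on the scale. Then ease the carriage gently back, fully home, without letting it snap, and leave the key plugged in and the pointer standing at the clip. Move the pointer with the carriage only, never by touching it with the gripper or the key, and leave the cup, the ramekin and the jug where they stand.

Things in the scene. Friction and masses are not known exactly. Their poses are not given: they have to be found in the camera images.
- gauge: Bench spring gauge fixed to the worktop: base plate 270 x 124 x 12 mm, x -140 to +130 mm. Origin at worktop height on the draw line; the carriage draws out along the gauge's -x (roughly towards the robot). Grey spring housing at x +25 to +130 mm, 50 mm wide, top 46 mm up; carriage in front. On the +y side a pointer rail and white scale strip (y 39 to 55 mm, top 26 mm up), a line every 10 mm.
- draw (a joint): Travel of the carriage out of the housing, m: 0 fully home, limit 0.09. A spring pulls it home with 4 N at 0 and 0.8 N more for every 10 mm; it is lightly damped and snaps back if let go.
- draw_mouth (a point): Centre of the mouth of the square socket, in the top face of the carriage, 47 mm above the worktop. The carriage is a steel block 44 x 44 x 34 mm; the socket is 24 mm square, sides parallel to the gauge's x and y, 22 mm deep, open upward, with a 2 mm chamfer. At home it lies 5 mm in front (-x) of the gauge's origin.
- drag (a joint): Travel of the sliding pointer along its rail, m, towards the gauge's -x. It stays where it is left. A dog on the carriage's +y side pushes it outward only; the carriage touches it when joint draw is about 0.5 mm greater than joint drag, and on its way back leaves it standing.
- drag_tip (a point): Tip of the pointer's needle over the white scale, about 30 mm above the worktop. The pointer is a small black block 8 x 11 x 20 mm beside the carriage with a 2.5 mm wide needle along y.
- clip: Dark steel clip, 12 mm wide, fixed on the outer (+y) edge of the scale strip, top 32 mm above the worktop. Its place along the scale varies, 40 to 75 mm out from the pointer's inmost place. Origin at worktop height on the gauge's centre line, level along x with its nose; axes parallel to the gauge's.
- clip_nose (a point): Tip of the clip's 2.5 mm wide nose, which points towards the pointer. The needle lines up with it when point drag_tip and this point agree along the gauge's x.
- key: Loose key standing on the worktop, 68 mm tall, about 0.12 kg: square steel plug 22 x 22 x 20 mm, above it a round shoulder 36 mm across, 4 mm thick, then a black square grip 24 x 24 mm from 24 to 68 mm height. Plug and grip have parallel sides; it fits the socket in any quarter turn. Origin at the centre of the plug's underside, z up; seated, it is 27 mm above the worktop.
- key_shoulder (a point): Centre of the underside of the key's shoulder, 20 mm above the key's origin; meets point draw_mouth when the key is fully plugged in.
- cup: White cup, 80 mm across, 68 mm tall, a bystander; origin at the centre of its underside.
- ramekin: Small white ramekin, 67 mm across, 39 mm tall, a bystander; origin at the centre of its underside.
- jug: White cream jug, 67 x 103 x 85 mm, a bystander; origin at the centre of its underside.

How it is judged:
By the outcome, as a careful person would: the job done as asked, in the order asked, and still so for the second after the job is handed in, with the robot touching nothing.
It also fails if it takes over 48 s, if anything falls off the work surface, if the arm or the gripper's body presses on something with over 40 N, if the wrist force passes 120 N, or if a joint passes its speed limit or range.

## Working session

There is one attempt and no reset: what is moved stays moved. The work goes in short steps, Python scripts to look and compute and a tool call to move; the robot and the scene stay as the last step left them, time stands still between calls to the robot, and variables do not carry over. Pictures are saved under pics/ and viewed, at most 10 in all, crops included, and the job is handed in when it is done.

```bash
ls; mkdir -p pics
```

Run:
```python
from plant import ctrl
import cv2,numpy as np
s=ctrl.sense();print(s,ctrl.grasp_offset)
for n in("side","top","wrist"):
    im=ctrl.read_camera(n);cv2.imwrite(f"pics/{n}0.png",im);print(n,ctrl.get_calibration(n))
```

```text
pics
plant.py
{'time': 0.0, 'joints': array([ 6.79756885e+01,  2.75504028e+01,  9.14938950e+01,  1.87435530e-04,
        6.10249953e+01, -2.66988211e+00]), 'joint_velocities': array([-0.01338164,  0.06999293, -0.04471699,  0.01761166,  0.02388408,
       -0.01515045]), 'effort': array([ 1.12313061e-03, -9.50636816e+01, -4.30202579e+01,  3.56669325e-04,
        1.18195775e-02,  6.18234799e-05]), 'tcp_pos': array([215.32122026, 613.08985611, 404.06511318]), 'ee_rot': array([[-9.43486007e-01,  3.31412049e-01, -4.56174855e-04],
       [ 3.31412358e-01,  9.43485344e-01, -1.12006278e-03],
       [ 5.91919881e-05, -1.20794555e-03, -9.99999269e-01]]), 'contact_force': array([-0.54683536,  0.67362247, -0.15518882]), 'moment': array([-0.01130283, -0.0108085 , -0.02198773]), 'finger_force': 0.0, 'width': 1.0046577586718828} 154.70000000000002
side {'fx': 469.4860870635656, 'fy': 469.4860870635656, 'cx': 317.18066148600076, 'cy': 233.83549793057722, 'rvec': array([-0.0553192 ,  2.60858163, -1.73494213]), 'tvec': array([548.11334398, 148.01709266, 763.01869783])}
top {'fx': 586.6347038905545, 'fy': 586.6347038905545, 'cx': 320.24620962499193, 'cy': 237.35184920682218, 'rvec': array([ 2.16129352, -2.16527963,  0.10274719]), 'tvec': array([-121.78102089,  573.10519598, 1168.70021047])}
wrist {'fx': 345.6834528612953, 'fy': 345.6834528612953, 'cx': 316.2540842437155, 'cy': 239.49360150483946, 'T_tool_cam': array([[-3.20811132e-05, -9.64302086e-01, -2.64804619e-01,
         6.84476266e+01],
       [ 9.99999916e-01,  7.75596281e-05, -4.03588209e-04,
         2.35002901e-01],
       [ 4.09719099e-04, -2.64804609e-01,  9.64302002e-01,
         3.03954700e+01],
       [ 0.00000000e+00,  0.00000000e+00,  0.00000000e+00,
         1.00000000e+00]])}
```
View pics/top0.png

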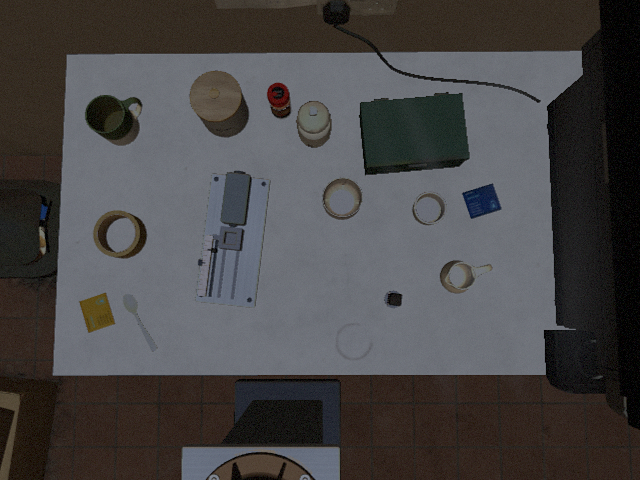

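View pics/side0.png

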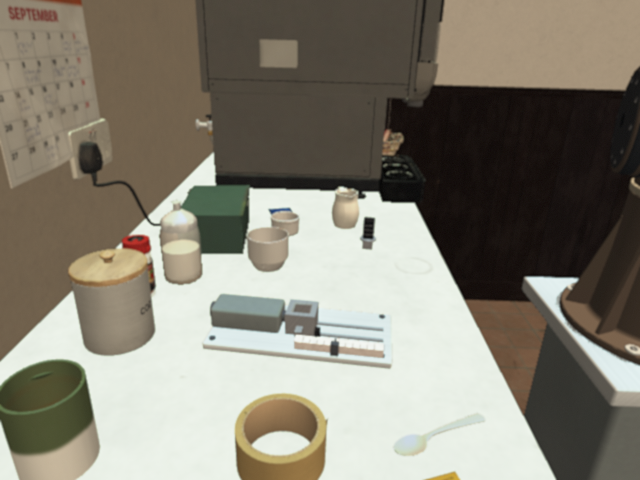

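The top view shows the key at about (394,299), the carriage socket at (231,238), the needle at (213,249) and the clip at (201,262). The side view shows the key at (369,232), the carriage at (302,313) and the clip at (335,347).

Create h.py:
```python
from plant import ctrl
import cv2,numpy as np
def cam(name,s=None):
    c=ctrl.get_calibration(name);K=np.array([[c['fx'],0,c['cx']],[0,c['fy'],c['cy']],[0,0,1]])
    if 'rvec' in c:
        R=cv2.Rodrigues(c['rvec'])[0].T;return K,R,-R@c['tvec']
    T=c['T_tool_cam'];R=s['ee_rot']@T[:3,:3];return K,R,s['tcp_pos']+s['ee_rot']@T[:3,3]
def ray(c,p):
    d=c[1]@np.linalg.solve(c[0],[p[0],p[1],1]);return c[2],d/np.linalg.norm(d)
def plane(c,p,z):
    o,d=ray(c,p);return o+d*(z-o[2])/d[2]
def tri(c1,p1,c2,p2):
    A=[];b=[]
    for c,p in((c1,p1),(c2,p2)):
        o,d=ray(c,p);M=np.eye(3)-np.outer(d,d);A.append(M);b.append(M@o)
    X=np.linalg.solve(A[0]+A[1],b[0]+b[1]);e=[np.linalg.norm(A[i]@X-b[i]) for i in(0,1)]
    return X,e
def proj(c,X):
    q=c[0]@(c[1].T@(np.asarray(X,float)-c[2]));return q[:2]/q[2]
def totool(s,v): return s['ee_rot'].T@np.asarray(v,float)
```

Run:
```python
from h import *
np.set_printoptions(precision=1,suppress=True)
t=cam('top');s=cam('side')
print(t[2],s[2])
print('key',tri(t,(394,299),s,(369,220)))
print('sock',tri(t,(231,236),s,(303,308)))
print('clip',tri(t,(201,262),s,(335,344)))
print('need',plane(t,(213,249),30),'rear',plane(t,(238,175),46))
```

```text
[ 448.  -134.1 1220.8] [543.1 660.  417.1]
key (array([ 447.4, -267.5,   63.7]), [np.float64(0.05269098459462644), np.float64(0.05269098459446444)])
sock (array([571.9,  57.4,  43.9]), [np.float64(2.577848594773804), np.float64(2.5778485947736898)])
clip (array([522.3, 120.7,  27.1]), [np.float64(0.7603962709198626), np.float64(0.7603962709198621)])
need [549.4  96.   30. ] rear [699.4  44.6  46. ]
```

View pics/wrist0.png

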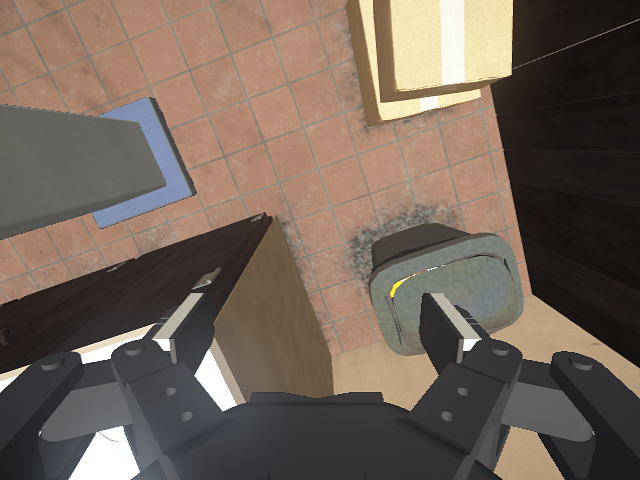

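The wrist view shows only the floor and the open fingers at about (180,330) and (450,330), so I'll move over the gauge.

The manual's scale: shifts go in units of 100 mm and turns go in units of 4 degrees. Converting my numbers, -375 mm is -3.75, 104 mm is 1.04, -13.7 degrees is -3.425.

shift_gripper(motion=[1, -5.4, -3.75, 1.04, 0, 0, 0, 1, -5.4, -3.75, 1.04, 0, 0, 0, 1, -5.4, -3.75, 1.04, 0, 0, -3.425, 1, -5.4, -3.75, 1.04, 0, 0, -3.425, 1, -5.4, -3.75, 1.04, 0, 0, -3.425, 1, -5.4, -3.75, 1.04, 0, 0, -3.425, 1, -5.4, -3.75, 1.04, 0, 0, -3.425, 1, -5.4, -3.75, 1.04, 0, 0, -3.425])

```text
time: 1.15
tcp_pos: [502.6, 215.7, 327.1]
ee_rot: [[-0.995, 0.099, 0.0], [0.099, 0.995, 0.0], [-0.0, 0.0, -1.0]]
contact_force: [0.9, -0.2, 0.3]
width: 1.003
finger_force: 0.0
```

shift_gripper(motion=[1, -1.1, -1.26, 0.27, 0, 0, 0, 1, -1.1, -1.26, 0.27, 0, 0, 0, 1, -1.1, -1.26, 0.27, 0, 0, 0, 1, -1.1, -1.26, 0.27, 0, 0, 0, 1, -1.1, -1.26, 0.27, 0, 0, 0])

```text
time: 1.78
tcp_pos: [598.4, 81.3, 300.1]
ee_rot: [[-0.995, 0.099, -0.001], [0.099, 0.995, 0.0], [0.001, -0.0, -1.0]]
contact_force: [0.6, 0.5, -0.3]
width: 1.001
finger_force: 0.0
```

Run:
```python
from h import *
import pickle
s=ctrl.sense();im=ctrl.read_camera("wrist");cv2.imwrite("pics/w1.png",im);pickle.dump(s,open('w1.pkl','wb'))
```

```text
(no output)
```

View pics/w1.png

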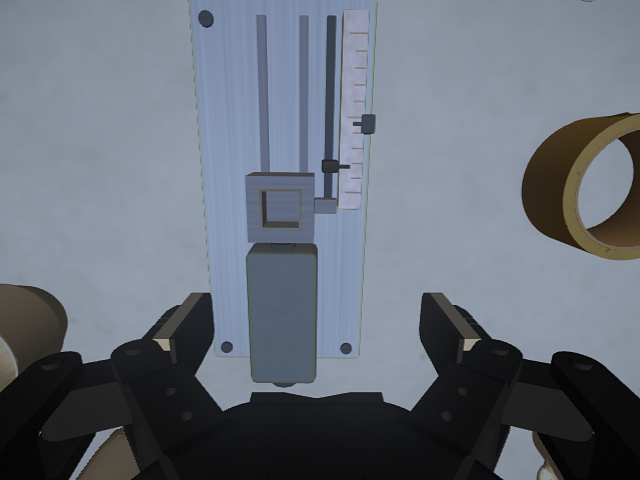

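The wrist view shows the socket mouth at about (281,209), the needle tip at (349,166), the clip nose at (355,124) and the dog at (325,205). I'll take a second view from lower down and to the side for parallax.

shift_gripper(motion=[1, 0, -0.5, 0.4, 0, 0, 0, 1, 0, -0.5, 0.4, 0, 0, 0, 1, 0, -0.5, 0.4, 0, 0, 0])

```text
time: 2.2
tcp_pos: [593.7, 32.4, 260.8]
ee_rot: [[-0.995, 0.098, 0.0], [0.098, 0.995, 0.0], [-0.0, 0.0, -1.0]]
contact_force: [-0.6, -0.5, 0.5]
width: 1.001
finger_force: 0.0
```

Run:
```python
from h import *
import pickle
s=ctrl.sense();im=ctrl.read_camera("wrist");cv2.imwrite("pics/w2.png",im);pickle.dump(s,open('w2.pkl','wb'))
a=cv2.imread('pics/w1.png')[100:250,230:390]
c=cam('wrist',s);c1=cam('wrist',pickle.load(open('w1.pkl','rb')))
u,v=proj(c,plane(c1,(310,165),40)).astype(int);print(u,v)
v0,u0=max(v-90,0),max(u-80,0);print(u0,v0)
b=im[v0:v0+150,u0:u0+160]
f=lambda x:cv2.resize(x,None,fx=2.5,fy=4,interpolation=cv2.INTER_CUBIC)
cv2.imwrite('pics/c12.png',np.hstack([f(a),f(b)]))
```

```text
399 168
319 78
```

View pics/c12.png

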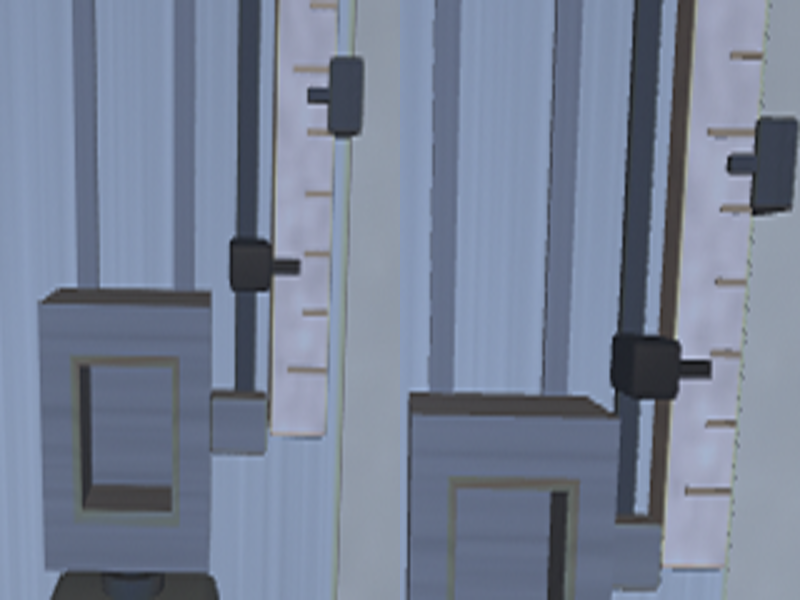

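The crops show the socket rim at (258..302, 189..231) in w1, and its top corners at (338,198) and (391,198) in w2. The needle tip is at (349.6,166.8) in w1 and (443.4,170.3) in w2. The clip nose is at (352.8,123.8) in w1 and (450.2,118.8) in w2.

Run:
```python
from h import *
import pickle
np.set_printoptions(precision=1,suppress=True)
c1,c2=[cam('wrist',pickle.load(open(f'w{i}.pkl','rb'))) for i in(1,2)]
for n,a,b in(('TL',(258,189.25),(338.2,198)),('TR',(301.6,189.25),(390.6,198)),('needle',(349.6,166.75),(443.4,170.25)),('nose',(352.8,123.75),(450.2,118.75))):
    print(n,*tri(c1,a,c2,b))
P=[plane(c1,p,47) for p in((258,189.25),(301.6,189.25),(302,231),(258.8,231))]
print(P,np.mean(P,0),[np.linalg.norm(P[i]-P[i-1]) for i in range(4)])
for n,p,z in(('needle',(349.6,166.75),30),('nose',(352.8,123.75),30)):print(n,plane(c1,p,z))
for n,p,z in(('needle',(443.4,170.25),30),('nose',(450.2,118.75),30)):print(n,plane(c2,p,z))
# yaw: scale strip / plate edges
im=cv2.imread('pics/w1.png')
def ang(p,q,z):
    d=plane(c1,p,z)-plane(c1,q,z);return np.degrees(np.arctan2(d[1],d[0]))
print('plateL',ang((215,355),(191,5),12),'plateR',ang((360,355),(377,5),12),'hous',ang((250,375),(247,255),46),ang((315,375),(317,255),46))
print('car',ang((301.6,189.25),(258,189.25),47)-90,ang((302,231),(258.8,231),47)-90)
k=cam('top')
```

```text
TL [554.1  48.6  47. ] [np.float64(0.0867110959513094), np.float64(0.0867110959513109)]
TR [556.9  76.4  46.5] [np.float64(0.07930544974670133), np.float64(0.07930544974670771)]
needle [546.7 109.5  32.2] [np.float64(0.03781392814359582), np.float64(0.0378139281437102)]
nose [519.4 113.8  30.7] [np.float64(0.01678264414542479), np.float64(0.016782644145310662)]
[array([554. ,  48.6,  47. ]), array([556.8,  76.5,  47. ]), array([584.3,  73.7,  47. ]), array([581.4,  45.2,  47. ])] [569.1  61.   47. ] [np.float64(27.64281766480836), np.float64(28.02388840916595), np.float64(27.632229663459928), np.float64(28.677840029112442)]
needle [546.9 109.7  30. ]
nose [519.4 113.9  30. ]
needle [546.9 110.3  30. ]
nose [519.3 114.   30. ]
plateL -6.671352579762637 plateR -6.2138976261267755 hous -7.350543326515573 -6.564696132409693
car -5.684037259535074 -5.680476790827896
```

To row units: -306 mm is -3.06, 74 mm is 0.74.

shift_gripper(motion=[1, 0.74, -3.06, -0.1, 0, 0, 0, 1, 0.74, -3.06, -0.1, 0, 0, 0, 1, 0.74, -3.06, -0.1, 0, 0, 0, 1, 0.74, -3.06, -0.1, 0, 0, 0, 1, 0.74, -3.06, -0.1, 0, 0, 0, 1, 0.74, -3.06, -0.1, 0, 0, 0, 1, 0.74, -3.06, -0.1, 0, 0, 0, 1, 0.74, -3.06, -0.1, 0, 0, 0])

```text
time: 3.25
tcp_pos: [490.8, -264.2, 270.7]
ee_rot: [[-0.995, 0.097, 0.0], [0.097, 0.995, 0.0], [-0.0, 0.0, -1.0]]
contact_force: [-0.7, 0.3, 0.0]
width: 0.999
finger_force: 0.0
```

Create v.py:
```python
import sys
from h import *
import pickle
n=sys.argv[1]
s=ctrl.sense();im=ctrl.read_camera("wrist");cv2.imwrite(f"pics/{n}.png",im);pickle.dump(s,open(n+'.pkl','wb'))
```

```bash
python3 v.py k1
```

```text
(no output)
```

shift_gripper(motion=[1, 0, 0.4, 0.4, 0, 0, 0, 1, 0, 0.4, 0.4, 0, 0, 0, 1, 0, 0.4, 0.4, 0, 0, 0])

```text
time: 3.68
tcp_pos: [494.6, -225.2, 230.6]
ee_rot: [[-0.995, 0.097, 0.0], [0.097, 0.995, -0.0], [-0.0, -0.0, -1.0]]
contact_force: [0.6, -1.4, 0.7]
width: 0.997
finger_force: 0.0
```

```bash
python3 v.py k2
```

Run:
```python
from h import *
import pickle
o=[]
for i in(1,2):
    s=pickle.load(open(f'k{i}.pkl','rb'));c=cam('wrist',s)
    u,v=proj(c,(447,-267,40)).astype(int);v0=max(v-75,0);u0=max(u-75,0);print(u0,v0)
    o.append(cv2.resize(cv2.imread(f'pics/k{i}.png')[v0:v0+150,u0:u0+150],(400,400),interpolation=cv2.INTER_CUBIC))
cv2.imwrite('pics/k12.png',np.hstack(o))
```

```text
228 114
141 125
```

View pics/k12.png

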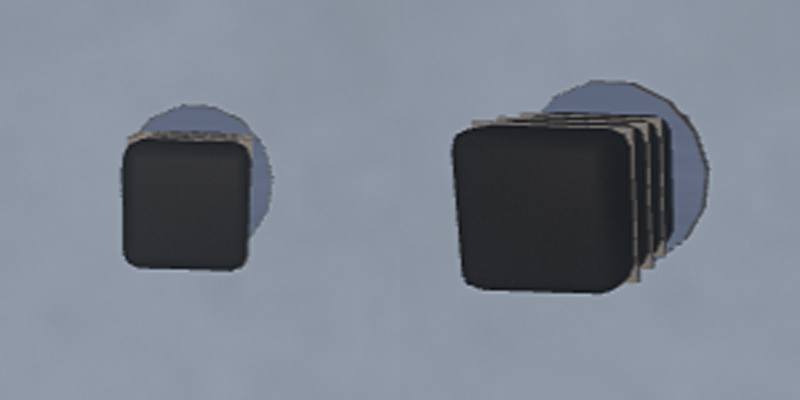

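The crops show the key's black top face centred at about (297.8,190.5) in k1 and (194.4,203.4) in k2. Its sides run almost parallel to the tool axes.

Run:
```python
from h import *
import pickle
np.set_printoptions(precision=1,suppress=True)
S=[pickle.load(open(f'k{i}.pkl','rb')) for i in(1,2)];C=[cam('wrist',s) for s in S]
print('tri',tri(C[0],(297.75,190.5),C[1],(194.4,203.4)))
im=cv2.imread('pics/k1.png').max(2);m=np.zeros_like(im);m[114:264,228:378]=(im[114:264,228:378]<60)*255
cs=max(cv2.findContours(m,0,2)[0],key=cv2.contourArea)
P=np.array([plane(C[0],q[0]+0.0,68) for q in cs])[:,:2].astype(np.float32)
print('rect',cv2.minAreaRect(P), cv2.minAreaRect(cs))
# shoulder underside/lower check: base on table via shoulder circle centre z=24
s=ctrl.sense();x=s['ee_rot'][:,0];print('toolyaw',np.degrees(np.arctan2(x[1],x[0])),s['tcp_pos'])
# plate edges again for the gauge yaw, by line fits over the blue scale strip
```

```text
tri (array([ 444.4, -268.7,   63.2]), [np.float64(0.014777867326190167), np.float64(0.014777867326191867)])
rect ((443.7585144042969, -268.5940246582031), (23.24004364013672, 24.39381980895996), 82.60136413574219) ((297.5, 189.5), (47.0, 49.0), 0.0)
toolyaw 174.41660229178305 [ 494.7 -225.8  230.9]
```

shift_gripper(motion=[1, 0, 0, -0.25, 0, 0, 0, 1, 0.465, -0.475, -0.25, 0, 0, 0, 1, 0.465, -0.475, -0.25, 0, 0, 0, 1, 0.465, -0.475, -0.1, 0, 0, 0, 1, 0.465, -0.475, 0.1, 0, 0, 0, 1, 0.465, -0.475, 0.28, 0, 0, 0, 1, 0.465, -0.475, 0.28, 0, 0, 0, 1, 0.465, -0.475, 0.28, 0, 0, 0], squeeze=50)

```text
time: 4.72
tcp_pos: [443.6, -268.4, 202.4]
ee_rot: [[-0.995, 0.098, 0.0], [0.098, 0.995, -0.0], [-0.0, -0.0, -1.0]]
contact_force: [-0.3, 0.5, 0.8]
width: 0.999
finger_force: 0.0
```

shift_gripper(motion=[0.5, 0, 0, 0, 0, 0, 0, 0.4, 0, 0, 0, 0, 0, 0, 0.3, 0, 0, 0, 0, 0, 0, 0.2, 0, 0, 0, 0, 0, 0, 0.1, 0, 0, 0, 0, 0, 0, 0.1, 0, 0, 0, 0, 0, 0, 0.1, 0, 0, 0, 0, 0, 0, 0.1, 0, 0, 0, 0, 0, 0], squeeze=50)

```text
time: 5.72
tcp_pos: [443.1, -268.7, 202.8]
ee_rot: [[-0.995, 0.099, 0.0], [0.099, 0.995, -0.0], [-0.0, -0.0, -1.0]]
contact_force: [-0.8, 1.1, 5.5]
width: 0.274
finger_force: 48.6
```

```bash
python3 v.py g1
```

```text
(no output)
```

To row units: -70 mm is -0.7, -67 mm is -0.67.

shift_gripper(motion=[0.1, 0, 0, -0.4, 0, 0, 0, 0.1, 0, 0, -0.7, 0, 0, 0, 0.1, -0.14, 0.5, -0.7, 0, 0, 0, 0.1, -0.27, 1, -0.7, 0, 0, 0, 0.1, -0.4, 1.5, -0.7, 0, 0, 0, 0.1, -0.54, 2, -0.7, 0, 0, 0, 0.1, -0.67, 2.5, -0.7, 0, 0, 0, 0.1, -0.81, 3, -0.7, 0, 0, 0], squeeze=60)

```text
time: 6.78
tcp_pos: [553.5, 23.6, 272.5]
ee_rot: [[-0.995, 0.099, -0.0], [0.099, 0.995, -0.0], [0.0, -0.0, -1.0]]
contact_force: [-0.1, -0.8, -0.8]
width: 0.277
finger_force: 59.2
```

shift_gripper(motion=[0.1, -0.11, 0.4, 0, 0, 0, 0, 0.1, -0.11, 0.4, 0, 0, 0, 0, 0.1, -0.11, 0.4, 0, 0, 0, 0, 0.1, -0.11, 0.4, 0, 0, 0, 0])

```text
time: 7.28
tcp_pos: [567.7, 59.8, 272.4]
ee_rot: [[-0.995, 0.1, -0.0], [0.1, 0.995, -0.0], [0.0, -0.0, -1.0]]
contact_force: [0.1, 0.9, -0.5]
width: 0.274
finger_force: 59.5
```

```bash
python3 v.py g2;python3 - <<'E'
from h import *
s=ctrl.sense();x=s['ee_rot'][:,0];print(s['tcp_pos'],np.degrees(np.arctan2(x[1],x[0])),s['ee_rot'][:,2])
cv2.imwrite('pics/g2s.png',cv2.resize(ctrl.read_camera('side')[200:380,190:430],(800,600),interpolation=cv2.INTER_CUBIC))
E
```

```text
[567.78564339  59.73127013 272.43487311] 174.27159874336309 [-3.41832244e-04 -6.90329324e-05 -9.99999939e-01]
```

View pics/g2.png

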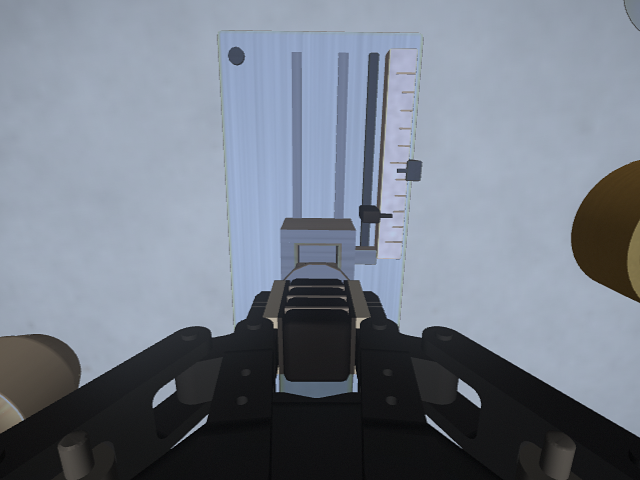

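The wrist view shows the key held square, with its shoulder front at about (318,264), just above the socket rim at (296..341, 245).

Run:
```python
from h import *
T=ctrl.get_calibration('wrist')['T_tool_cam']
import pickle
s={'ee_rot':np.eye(3),'tcp_pos':np.zeros(3)};c=cam('wrist',s)
for k in(-1.5,0,1.5):print(k,proj(c,(18+k,0,178.8)),proj(c,(18+k,0,182.8)))
im=cv2.imread('pics/g2.png').astype(int)
print(im[240:292:2,318].tolist())
# left/right extents of grip top face in the picture
g=im.max(2)[345];print([(i,int(g[i])) for i in range(270,370,3)])
```

```text
-1.5 [315.10163712 263.11294204] [315.13335933 260.26824824]
0 [315.09860647 259.97655258] [315.13048018 257.20028586]
1.5 [315.09556038 256.82420172] [315.12758673 254.11708696]
[[151, 124, 112], [153, 124, 111], [95, 98, 105], [152, 123, 110], [150, 123, 111], [148, 122, 110], [141, 115, 104], [151, 123, 111], [148, 122, 109], [147, 120, 108], [145, 119, 107], [83, 78, 77], [82, 86, 91], [147, 121, 108], [146, 120, 108], [147, 121, 109], [147, 120, 108], [147, 121, 109], [147, 121, 110], [117, 98, 88], [37, 31, 29], [39, 33, 29], [36, 30, 27], [80, 82, 85], [35, 29, 26], [35, 30, 27]]
[(270, 28), (273, 29), (276, 25), (279, 53), (282, 49), (285, 29), (288, 30), (291, 33), (294, 33), (297, 33), (300, 31), (303, 32), (306, 30), (309, 30), (312, 30), (315, 31), (318, 31), (321, 31), (324, 31), (327, 30), (330, 30), (333, 30), (336, 32), (339, 31), (342, 31), (345, 31), (348, 29), (351, 54), (354, 50), (357, 23), (360, 28), (363, 29), (366, 28), (369, 29)]
```

View pics/g2s.png

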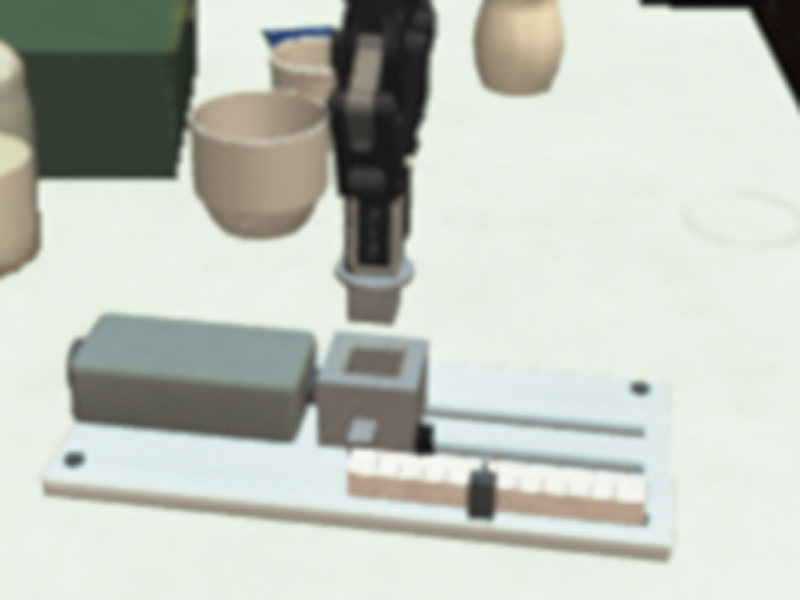

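The side crop shows the plug bottom at about (372,320), just above the socket mouth centred at (376,360). I'll compare the two in both views.

Run:
```python
from h import *
import pickle
np.set_printoptions(precision=2,suppress=True)
im=cv2.imread('pics/g2.png');
b=im[225:275,285:355];cv2.imwrite('pics/g2c.png',cv2.resize(b,None,fx=8,fy=8,interpolation=cv2.INTER_CUBIC))
s=pickle.load(open('g2.pkl','rb'))
l={'ee_rot':np.eye(3),'tcp_pos':np.zeros(3)};c=cam('wrist',l)
for r in(242.5,243.5,244.5):print(r,plane(c,(318,r),225.4)[:2]-[14,0])
for r in(260.5,261.5,262.5):print(r,plane(c,(318,r),182.8)[:2]-[18,0])
c=cam('side')
u=lambda x,y:(190+x*.3,200+y*.3)
key=[plane(c,u(x,y),69.6) for x,y in((350,318),(393,322))]
so=[plane(c,u(x,y),47) for x,y in((350,347),(407,350),(343,374),(402,377))]
print(np.mean(key,0),np.mean(so,0))
```

```text
242.5 [-1.01  1.52]
243.5 [-1.62  1.53]
244.5 [-2.23  1.53]
260.5 [-1.61  1.33]
261.5 [-2.1   1.33]
262.5 [-2.6   1.33]
[571.53  66.85  69.6 ] [569.56  64.4   47.  ]
```

View pics/g2c.png

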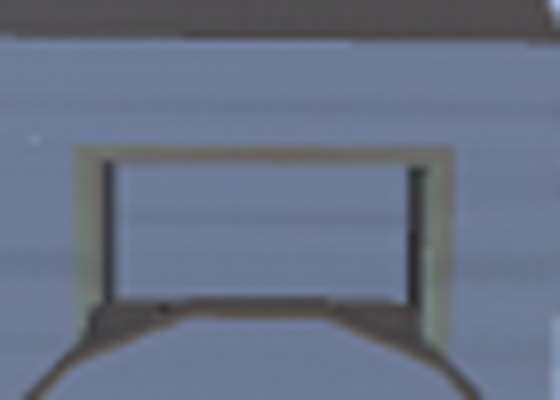

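The crop shows the socket rim front at row 243.4 (columns 294.4..341.9). The plug's lower front edge is at row 262.7 (columns 296.5..337.5) and the shoulder arc is at about row 264.

Run:
```python
from h import *
np.set_printoptions(precision=2,suppress=True)
l={'ee_rot':np.eye(3),'tcp_pos':np.zeros(3)};c=cam('wrist',l)
print('plug',plane(c,(317,262.7),202.8)[:2]-[11,0],'w',plane(c,(337.5,262.7),202.8)-plane(c,(296.5,262.7),202.8))
print('sh',plane(c,(317,264.3),178.8)[:2]-[18,0])
print('sock',plane(c,(318.1,243.4),225.4)[:2]-[14,0],'w',plane(c,(341.9,243.4),225.4)-plane(c,(294.4,243.4),225.4))
```

```text
plug [-2.65  0.9 ] w [ 0.  21.6  0. ]
sh [-2.07  0.86]
sock [-1.56  1.58] w [ 0.   27.87  0.  ]
```

To row units: 0.8 mm is 0.008, 26 mm is 0.26.

shift_gripper(motion=[0.1, 0.008, 0.008, 0, 0, 0, 0, 0.1, 0.008, 0.008, 0.12, 0, 0, 0, 0.1, 0.008, 0.008, 0.22, 0, 0, 0, 0.1, 0.008, 0.008, 0.24, 0, 0, 0, 0.1, 0.008, 0.008, 0.26, 0, 0, 0])

```text
time: 8.0
tcp_pos: [567.3, 61.5, 246.1]
ee_rot: [[-0.995, 0.098, -0.001], [0.098, 0.995, -0.0], [0.0, -0.0, -1.0]]
contact_force: [0.0, -2.2, -1.3]
width: 0.272
finger_force: 59.4
```

shift_gripper(motion=[0.1, 0, 0, 0.02, 0, 0, 0, 0.1, 0, 0, 0.04, 0, 0, 0])

```text
time: 8.25
tcp_pos: [567.4, 61.5, 242.5]
ee_rot: [[-0.995, 0.099, 0.0], [0.099, 0.995, -0.0], [-0.0, -0.0, -1.0]]
contact_force: [-0.3, -2.2, 1.2]
width: 0.269
finger_force: 59.5
```

The plug has entered the socket, about 7 mm deep. I'll continue down.

To row units: 12 mm is 0.12, 11 mm is 0.11.

shift_gripper(motion=[0.1, 0, -0.004, 0.03, 0, 0, 0, 0.1, 0, -0.004, 0.06, 0, 0, 0, 0.1, 0, -0.004, 0.09, 0, 0, 0, 0.1, 0, -0.004, 0.11, 0, 0, 0, 0.1, 0, -0.004, 0.12, 0, 0, 0])

```text
time: 8.88
tcp_pos: [567.3, 61.2, 230.2]
ee_rot: [[-0.995, 0.098, -0.0], [0.098, 0.995, -0.0], [0.0, -0.0, -1.0]]
contact_force: [0.3, 0.6, -1.3]
width: 0.276
finger_force: 59.4
```

shift_gripper(motion=[0.1, 0, 0, 0.007, 0, 0, 0, 0.1, 0, 0, 0.014, 0, 0, 0, 0.1, 0, 0, 0.014, 0, 0, 0])

```text
time: 9.25
tcp_pos: [567.3, 61.2, 229.7]
ee_rot: [[-0.995, 0.099, 0.0], [0.099, 0.995, 0.0], [-0.0, 0.0, -1.0]]
contact_force: [-4.1, -1.0, 11.8]
width: 0.275
finger_force: 61.3
```

Seated with about 12 N down. I'll ease the press a little and start drawing slowly.

To row units: 12 mm is 0.12, 4 mm is 0.04.

shift_gripper(motion=[0.1, 0.005, 0, -0.005, 0, 0, 0, 0.1, 0.02, 0, -0.005, 0, 0, 0, 0.1, 0.04, 0, -0.005, 0, 0, 0, 0.1, 0.06, 0, -0.005, 0, 0, 0, 0.1, 0.08, 0, -0.005, 0, 0, 0, 0.1, 0.1, 0, -0.005, 0, 0, 0, 0.1, 0.12, 0, -0.005, 0, 0, 0, 0.1, 0.14, 0, -0.005, 0, 0, 0])

```text
time: 10.25
tcp_pos: [553.6, 62.6, 229.8]
ee_rot: [[-0.995, 0.099, 0.001], [0.099, 0.995, 0.0], [-0.001, 0.0, -1.0]]
contact_force: [5.1, 0.8, 4.0]
width: 0.277
finger_force: 60.1
```

shift_gripper(motion=[0.1, 0.02, 0, 0, 0, 0, 0, 0.1, 0.04, 0, 0, 0, 0, 0, 0.1, 0.06, 0, 0, 0, 0, 0, 0.1, 0.08, 0, 0, 0, 0, 0, 0.1, 0.1, 0, 0, 0, 0, 0, 0.1, 0.12, 0, 0, 0, 0, 0, 0.1, 0.14, 0, 0, 0, 0, 0, 0.1, 0.14, 0, 0, 0, 0, 0])

```text
time: 11.25
tcp_pos: [539.9, 64.1, 229.8]
ee_rot: [[-0.995, 0.099, 0.002], [0.099, 0.995, 0.0], [-0.002, 0.0, -1.0]]
contact_force: [6.7, 2.4, 2.6]
width: 0.274
finger_force: 60.0
```

```bash
python3 v.py d1
```

Run:
```python
import cv2
im=cv2.imread('pics/d1.png');cv2.imwrite('pics/d1c.png',cv2.resize(im[90:290,270:470],(600,600),interpolation=cv2.INTER_CUBIC))
```

```text
(no output)
```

View pics/d1c.png

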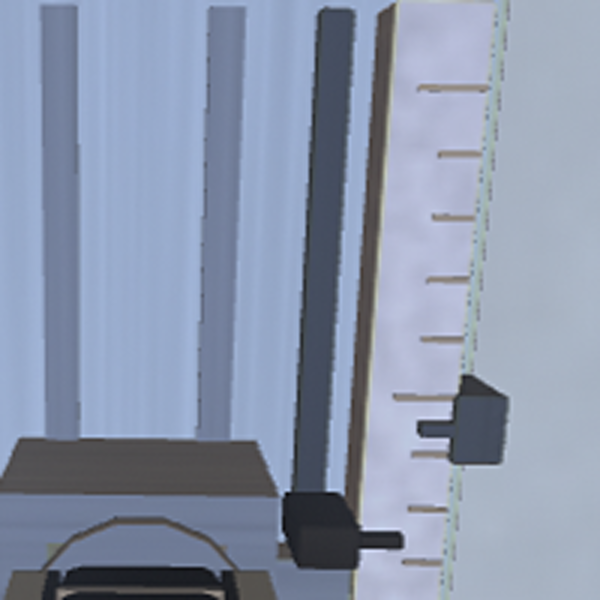

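The crop shows the needle centreline at row 270 (tip 404,270) and the clip nose at row 232.7 (tip 409.3). The dog is just meeting the pointer. That was the last picture I may view, so from here I'll track by mask.

Create n.py:
```python
from h import *
import pickle,sys
np.set_printoptions(precision=2,suppress=True)
n=sys.argv[1];s=pickle.load(open(n+'.pkl','rb'));c=cam('wrist',s);im=cv2.imread(f'pics/{n}.png').max(2)
g=np.array([np.cos(np.radians(-6)),np.sin(np.radians(-6)),0])
gy=np.array([-g[1],g[0],0]);N0=np.array([519.35,113.9,30.0])
def dark(y_off,x,w=7):  # column-profile along gauge x at gauge lateral offset from nose tip; dark intervals
    xs=np.arange(-8,32,.1)if x is None else x
    P=[N0+gy*y_off+g*a for a in xs]
    v=np.array([cv2.getRectSubPix(im.astype(np.float32),(1,1),tuple(map(float,proj(c,p))))[0,0] for p in P])
    d=v<95;r=[];st=None
    for i,b in enumerate(d):
        if b and st is None:st=i
        if not b and st is not None:r.append((round(xs[st],1),round(xs[i-1],1)));st=None
    return r
for y in(-6,-5,-4.5,-4,-3.5,-3,-2,-1,0,1,1.5,2,2.5,3,4):print(y,dark(y,None))
```

```bash
python3 n.py d1
```

Run:
```python
from h import *
import pickle
c=cam('wrist',pickle.load(open('d1.pkl','rb')))
a=plane(c,(404.3,270),30);b=plane(c,(409.3,232.7),30);print(a,b,(a-b)@[.9945,-.1045,0])
```

```text
-6 [(np.float64(18.6), np.float64(21.5))]
-5 [(np.float64(18.6), np.float64(21.5))]
-4.5 [(np.float64(18.6), np.float64(21.5))]
-4 [(np.float64(18.6), np.float64(21.5))]
-3.5 [(np.float64(18.6), np.float64(21.6))]
-3 [(np.float64(18.6), np.float64(21.6))]
-2 [(np.float64(18.7), np.float64(21.5))]
-1 []
0 [(np.float64(-1.1), np.float64(0.7))]
1 [(np.float64(-1.2), np.float64(-0.3)), (np.float64(0.4), np.float64(0.9))]
1.5 [(np.float64(-1.2), np.float64(-0.3)), (np.float64(0.5), np.float64(1.4))]
2 [(np.float64(-1.2), np.float64(-0.3)), (np.float64(0.4), np.float64(1.4))]
2.5 [(np.float64(-1.2), np.float64(-0.3)), (np.float64(0.4), np.float64(1.4))]
3 [(np.float64(-1.2), np.float64(-0.3)), (np.float64(0.4), np.float64(1.4))]
4 [(np.float64(-1.2), np.float64(-0.3)), (np.float64(0.4), np.float64(1.4))]
[539.38826005 110.80075206  30.        ] [519.56086507 113.9394965   30.        ] 20.046343103417055
```

shift_gripper(motion=[0.1, 0.02, -0.002, 0, 0, 0, 0, 0.1, 0.04, -0.003, 0, 0, 0, 0, 0.1, 0.06, -0.003, 0, 0, 0, 0, 0.1, 0.08, -0.003, 0, 0, 0, 0, 0.1, 0.1, -0.003, 0, 0, 0, 0, 0.1, 0.12, -0.003, 0, 0, 0, 0, 0.1, 0.14, -0.003, 0, 0, 0, 0, 0.1, 0.16, -0.003, 0, 0, 0, 0])

```text
time: 12.3
tcp_pos: [524.4, 65.6, 229.8]
ee_rot: [[-0.995, 0.099, 0.003], [0.099, 0.995, 0.001], [-0.003, 0.001, -1.0]]
contact_force: [10.0, 5.8, -0.7]
width: 0.272
finger_force: 59.5
```

shift_gripper(motion=[0.1, 0.01, 0, 0, 0, 0, 0, 0.1, 0.01, 0, 0, 0, 0, 0, 0.1, 0.01, 0, 0, 0, 0, 0])

```text
time: 12.68
tcp_pos: [523.3, 65.7, 229.8]
ee_rot: [[-0.995, 0.099, 0.002], [0.099, 0.995, 0.001], [-0.002, 0.001, -1.0]]
contact_force: [9.1, 6.1, 1.1]
width: 0.27
finger_force: 59.6
```

```bash
python3 v.py d2; python3 n.py d2
```

```text
-6 [(np.float64(2.1), np.float64(5.1))]
-5 [(np.float64(2.1), np.float64(5.1))]
-4.5 [(np.float64(2.1), np.float64(5.1))]
-4 [(np.float64(2.1), np.float64(5.1))]
-3.5 [(np.float64(2.1), np.float64(5.1))]
-3 [(np.float64(2.1), np.float64(5.1))]
-2 [(np.float64(2.2), np.float64(5.1))]
-1 [(np.float64(3.4), np.float64(4.9))]
0 [(np.float64(-1.2), np.float64(0.6))]
1 [(np.float64(-1.2), np.float64(1.3))]
1.5 [(np.float64(-1.2), np.float64(-0.1)), (np.float64(0.3), np.float64(1.4))]
2 [(np.float64(-1.2), np.float64(-0.1)), (np.float64(0.2), np.float64(1.6))]
2.5 [(np.float64(-1.2), np.float64(-0.1)), (np.float64(0.1), np.float64(1.6))]
3 [(np.float64(-1.2), np.float64(-0.1)), (np.float64(0.1), np.float64(1.6))]
4 [(np.float64(-1.2), np.float64(1.6))]
```

To row units: 1.6 mm is 0.016, 0.6 mm is 0.006.

shift_gripper(motion=[0.1, 0.008, 0.003, 0, 0, 0, 0, 0.1, 0.016, 0.006, 0, 0, 0, 0, 0.1, 0.025, 0.006, 0, 0, 0, 0, 0.1, 0.025, 0.006, 0, 0, 0, 0, 0.1, 0.025, 0.006, 0, 0, 0, 0])

```text
time: 13.35
tcp_pos: [520.8, 66.2, 229.8]
ee_rot: [[-0.995, 0.099, 0.002], [0.099, 0.995, 0.0], [-0.002, 0.0, -1.0]]
contact_force: [8.3, -0.6, 1.0]
width: 0.274
finger_force: 59.7
```

```bash
python3 v.py d3; python3 n.py d3|sed -n '3,7p;9,15p'
```

```text
-4.5 [(np.float64(-0.4), np.float64(2.5))]
-4 [(np.float64(-0.4), np.float64(2.5))]
-3.5 [(np.float64(-0.3), np.float64(2.5))]
-3 [(np.float64(-0.2), np.float64(2.5))]
-2 [(np.float64(-0.1), np.float64(2.5))]
0 [(np.float64(-1.1), np.float64(1.0))]
1 [(np.float64(-1.1), np.float64(-0.0)), (np.float64(0.4), np.float64(1.3))]
1.5 [(np.float64(-1.1), np.float64(1.3)), (np.float64(13.7), np.float64(13.7))]
2 [(np.float64(-1.1), np.float64(1.3)), (np.float64(13.7), np.float64(13.7))]
2.5 [(np.float64(-1.1), np.float64(1.3)), (np.float64(13.6), np.float64(13.7))]
3 [(np.float64(-1.1), np.float64(1.3))]
4 [(np.float64(-1.1), np.float64(1.5))]
```

About 1 mm is left, but parallax from a height difference could bias that oblique view. I'll ease back partway to look from nearer overhead before the last draw.

The manual's scale: shifts go in units of 100 mm and turns go in units of 4 degrees. Converting my numbers, -19 mm is -0.19, -16.5 mm is -0.165.

shift_gripper(motion=[0.1, -0.02, 0, 0, 0, 0, 0, 0.1, -0.04, 0, 0, 0, 0, 0, 0.1, -0.065, 0, 0, 0, 0, 0, 0.1, -0.09, 0, 0, 0, 0, 0, 0.1, -0.115, 0, 0, 0, 0, 0, 0.1, -0.14, 0, 0, 0, 0, 0, 0.1, -0.165, 0, 0, 0, 0, 0, 0.1, -0.19, 0, 0, 0, 0, 0])

```text
time: 14.4
tcp_pos: [539.4, 64.3, 229.8]
ee_rot: [[-0.995, 0.099, 0.001], [0.099, 0.995, 0.0], [-0.001, 0.0, -1.0]]
contact_force: [5.0, -0.4, 5.1]
width: 0.275
finger_force: 60.0
```

shift_gripper(motion=[0.1, -0.025, 0, 0, 0, 0, 0, 0.1, -0.05, 0, 0, 0, 0, 0, 0.1, -0.075, 0, 0, 0, 0, 0, 0.1, -0.1, 0, 0, 0, 0, 0, 0.1, -0.125, 0, 0, 0, 0, 0, 0.1, -0.15, 0, 0, 0, 0, 0, 0.1, -0.17, 0, 0, 0, 0, 0, 0.1, -0.17, 0, 0, 0, 0, 0])

```text
time: 15.4
tcp_pos: [556.2, 62.5, 229.8]
ee_rot: [[-0.995, 0.099, 0.001], [0.099, 0.995, -0.0], [-0.001, -0.0, -1.0]]
contact_force: [4.3, -2.7, 5.6]
width: 0.273
finger_force: 60.2
```

```bash
python3 v.py d4; python3 n.py d4|sed -n '1,7p;9,15p'
```

```text
-6 [(np.float64(-0.2), np.float64(2.2))]
-5 [(np.float64(-0.2), np.float64(2.2))]
-4.5 [(np.float64(-0.2), np.float64(2.1))]
-4 [(np.float64(-0.2), np.float64(2.1))]
-3.5 [(np.float64(-0.2), np.float64(2.1))]
-3 [(np.float64(-0.2), np.float64(2.1))]
-2 [(np.float64(-0.2), np.float64(2.1))]
0 [(np.float64(-0.9), np.float64(0.8))]
1 [(np.float64(-1.2), np.float64(0.9))]
1.5 [(np.float64(-1.1), np.float64(-0.2)), (np.float64(-0.0), np.float64(1.0))]
2 [(np.float64(-1.2), np.float64(1.3))]
2.5 [(np.float64(-1.2), np.float64(1.3))]
3 [(np.float64(-1.2), np.float64(1.0))]
4 [(np.float64(-1.2), np.float64(1.0))]
```

Both views agree: the needle centre is at about +0.95 and the nose at about 0. I'll redraw 36 mm plus 0.9 mm.

To row units: 19 mm is 0.19, 17 mm is 0.17.

shift_gripper(motion=[0.1, 0.02, 0, 0, 0, 0, 0, 0.1, 0.045, 0, 0, 0, 0, 0, 0.1, 0.07, 0, 0, 0, 0, 0, 0.1, 0.095, 0, 0, 0, 0, 0, 0.1, 0.12, 0, 0, 0, 0, 0, 0.1, 0.145, 0, 0, 0, 0, 0, 0.1, 0.17, 0, 0, 0, 0, 0, 0.1, 0.19, 0, 0, 0, 0, 0])

```text
time: 16.45
tcp_pos: [537.3, 64.5, 229.8]
ee_rot: [[-0.995, 0.099, 0.001], [0.099, 0.995, 0.0], [-0.001, 0.0, -1.0]]
contact_force: [7.3, -1.0, 3.7]
width: 0.274
finger_force: 60.1
```

shift_gripper(motion=[0.1, 0.025, 0, 0, 0, 0, 0, 0.1, 0.05, 0, 0, 0, 0, 0, 0.1, 0.075, 0, 0, 0, 0, 0, 0.1, 0.1, 0, 0, 0, 0, 0, 0.1, 0.12, 0, 0, 0, 0, 0, 0.1, 0.14, 0, 0, 0, 0, 0, 0.1, 0.155, 0, 0, 0, 0, 0, 0.1, 0.165, 0, 0, 0, 0, 0])

```text
time: 17.45
tcp_pos: [521.2, 66.2, 229.8]
ee_rot: [[-0.995, 0.099, 0.002], [0.099, 0.995, 0.0], [-0.002, 0.0, -1.0]]
contact_force: [8.5, -0.5, 1.6]
width: 0.278
finger_force: 59.8
```

shift_gripper(motion=[0.1, 0.005, 0, 0, 0, 0, 0, 0.1, 0.01, 0, 0, 0, 0, 0, 0.1, 0.014, 0, 0, 0, 0, 0, 0.1, 0.014, 0, 0, 0, 0, 0, 0.1, 0.014, 0, 0, 0, 0, 0])

```text
time: 18.08
tcp_pos: [520.0, 66.3, 229.8]
ee_rot: [[-0.995, 0.099, 0.002], [0.099, 0.995, 0.0], [-0.002, 0.0, -1.0]]
contact_force: [9.8, 1.2, 0.6]
width: 0.272
finger_force: 59.8
```

```bash
python3 v.py d5; python3 n.py d5|sed -n '1,7p;9,15p'
```

```text
-6 [(np.float64(-1.2), np.float64(1.8))]
-5 [(np.float64(-1.2), np.float64(1.8))]
-4.5 [(np.float64(-1.2), np.float64(1.8))]
-4 [(np.float64(-1.2), np.float64(1.8))]
-3.5 [(np.float64(-1.1), np.float64(1.8))]
-3 [(np.float64(-1.0), np.float64(1.7))]
-2 [(np.float64(-0.9), np.float64(1.7))]
0 [(np.float64(-1.1), np.float64(1.2))]
1 [(np.float64(-1.2), np.float64(1.6))]
1.5 [(np.float64(-1.2), np.float64(1.6))]
2 [(np.float64(-1.2), np.float64(1.6))]
2.5 [(np.float64(-1.2), np.float64(1.5))]
3 [(np.float64(-1.2), np.float64(1.5))]
4 [(np.float64(-1.2), np.float64(1.5))]
```

To row units: -16 mm is -0.16, -14 mm is -0.14.

shift_gripper(motion=[0.1, -0.02, 0, 0, 0, 0, 0, 0.1, -0.04, 0, 0, 0, 0, 0, 0.1, -0.06, 0, 0, 0, 0, 0, 0.1, -0.08, 0, 0, 0, 0, 0, 0.1, -0.1, 0, 0, 0, 0, 0, 0.1, -0.12, 0, 0, 0, 0, 0, 0.1, -0.14, 0, 0, 0, 0, 0, 0.1, -0.16, 0, 0, 0, 0, 0])

```text
time: 19.12
tcp_pos: [535.6, 64.7, 229.8]
ee_rot: [[-0.995, 0.099, 0.001], [0.099, 0.995, 0.0], [-0.001, 0.0, -1.0]]
contact_force: [5.8, -0.1, 3.3]
width: 0.269
finger_force: 60.0
```

shift_gripper(motion=[0.1, -0.02, 0, 0, 0, 0, 0, 0.1, -0.04, 0, 0, 0, 0, 0, 0.1, -0.06, 0, 0, 0, 0, 0, 0.1, -0.08, 0, 0, 0, 0, 0, 0.1, -0.1, 0, 0, 0, 0, 0, 0.1, -0.12, 0, 0, 0, 0, 0, 0.1, -0.14, 0, 0, 0, 0, 0, 0.1, -0.16, 0, 0, 0, 0, 0])

```text
time: 20.12
tcp_pos: [551.3, 63.0, 229.8]
ee_rot: [[-0.995, 0.099, 0.001], [0.099, 0.995, -0.0], [-0.001, -0.0, -1.0]]
contact_force: [4.8, -2.2, 5.5]
width: 0.274
finger_force: 60.2
```

shift_gripper(motion=[0.1, -0.02, 0, 0, 0, 0, 0, 0.1, -0.04, 0, 0, 0, 0, 0, 0.1, -0.06, 0, 0, 0, 0, 0, 0.1, -0.08, 0, 0, 0, 0, 0, 0.1, -0.1, 0, 0, 0, 0, 0, 0.1, -0.12, 0, 0, 0, 0, 0, 0.1, -0.135, 0, 0, 0, 0, 0, 0.1, -0.145, 0, 0, 0, 0, 0])

```text
time: 21.12
tcp_pos: [565.5, 61.5, 229.8]
ee_rot: [[-0.995, 0.098, 0.0], [0.098, 0.995, -0.0], [-0.0, -0.0, -1.0]]
contact_force: [3.3, -3.7, 7.5]
width: 0.275
finger_force: 60.4
```

shift_gripper(motion=[0.1, -0.007, 0, 0, 0, 0, 0, 0.1, -0.014, 0, 0, 0, 0, 0, 0.1, -0.019, 0, 0, 0, 0, 0, 0.1, -0.022, 0, 0, 0, 0, 0, 0.1, -0.022, 0, 0, 0, 0, 0])

```text
time: 21.75
tcp_pos: [566.8, 61.3, 229.7]
ee_rot: [[-0.995, 0.099, -0.002], [0.099, 0.995, -0.0], [0.002, -0.0, -1.0]]
contact_force: [-2.9, -1.2, 13.3]
width: 0.275
finger_force: 61.2
```

```bash
python3 v.py d6; python3 n.py d6|sed -n '1,7p;9,15p'
```

```text
-6 [(np.float64(-1.0), np.float64(1.2))]
-5 [(np.float64(-1.0), np.float64(1.2))]
-4.5 [(np.float64(-1.0), np.float64(1.3))]
-4 [(np.float64(-1.0), np.float64(1.3))]
-3.5 [(np.float64(-1.0), np.float64(1.3))]
-3 [(np.float64(-1.0), np.float64(1.3))]
-2 [(np.float64(-0.9), np.float64(1.3))]
0 [(np.float64(-0.8), np.float64(0.7))]
1 [(np.float64(-1.2), np.float64(1.0))]
1.5 [(np.float64(-1.2), np.float64(-0.4)), (np.float64(-0.1), np.float64(0.9))]
2 [(np.float64(-1.2), np.float64(0.8))]
2.5 [(np.float64(-1.2), np.float64(-0.5)), (np.float64(-0.1), np.float64(0.8))]
3 [(np.float64(-1.2), np.float64(-0.5)), (np.float64(-0.1), np.float64(0.8))]
4 [(np.float64(-1.2), np.float64(1.1))]
```

Carriage home (force reversed at the stop), needle within about 0.2 mm of the nose. I'll release and retreat straight up.

shift_gripper(motion=[0.1, 0.002, 0, -0.004, 0, 0, 0, 0.3, 0.002, 0, -0.004, 0, 0, 0, 0.4, 0.002, 0, -0.004, 0, 0, 0, 0.6, 0.002, 0, -0.004, 0, 0, 0, 0.6, 0.002, 0, -0.004, 0, 0, 0, 0.6, 0.002, 0, -0.004, 0, 0, 0])

```text
time: 22.55
tcp_pos: [567.4, 61.4, 229.9]
ee_rot: [[-0.995, 0.099, -0.0], [0.099, 0.995, -0.0], [0.0, -0.0, -1.0]]
contact_force: [-0.1, 0.4, -0.1]
width: 0.597
finger_force: 0.0
```

shift_gripper(motion=[0.6, 0, 0, -0.15, 0, 0, 0, 0.6, 0, 0, -0.4, 0, 0, 0, 0.6, 0, 0, -0.8, 0, 0, 0, 0.6, -0.25, 0.2, -1.1, 0, 0, 0, 0.6, -0.25, 0.2, -1.1, 0, 0, 0, 0.6, -0.25, 0.2, -1.1, 0, 0, 0, 0.6, -0.25, 0.2, -1.1, 0, 0, 0])

```text
time: 23.42
tcp_pos: [593.5, 78.6, 339.3]
ee_rot: [[-0.995, 0.099, -0.002], [0.099, 0.995, -0.0], [0.002, -0.0, -1.0]]
contact_force: [0.2, -0.4, -0.2]
width: 0.598
finger_force: 0.0
```

```bash
python3 v.py d7; python3 n.py d7|sed -n '1,7p;9,15p'
```

Run:
```python
from h import *
import pickle
np.set_printoptions(precision=1,suppress=True)
s=pickle.load(open('d7.pkl','rb'));c=cam('wrist',s);im=cv2.imread('pics/d7.png').max(2)
for X in((568,61,95),(547,63,47)):print(proj(c,X))
u,v=proj(c,(568,61,95)).astype(int)
m=np.zeros_like(im);w=im[v-55:v+55,u-40:u+40]
cs=max(cv2.findContours((w<60).astype(np.uint8),0,2)[0],key=cv2.contourArea)
P=np.array([plane(c,q[0]+[u-40,v-55],95) for q in cs])[:,:2].astype(np.float32);print('keytop',cv2.minAreaRect(P))
g=np.array([.995,-.1,0]);  # profile along draw line on top plane of carriage, towards the robot
pr=[(x,int(im[tuple(np.round(proj(c,np.array([569.1,61,47])-g*x+np.array([.1,.995,0])*15)).astype(int)[::-1])])) for x in np.arange(14,32,1)]
print(pr)
```

```text
-6 [(np.float64(-1.0), np.float64(1.0))]
-5 [(np.float64(-1.0), np.float64(1.0))]
-4.5 [(np.float64(-1.0), np.float64(1.0))]
-4 [(np.float64(-1.0), np.float64(1.0))]
-3.5 [(np.float64(-1.0), np.float64(0.9))]
-3 [(np.float64(-1.0), np.float64(1.0))]
-2 [(np.float64(-1.0), np.float64(0.8))]
0 [(np.float64(-0.4), np.float64(0.5))]
1 [(np.float64(-1.0), np.float64(0.6))]
1.5 [(np.float64(-1.0), np.float64(0.6))]
2 [(np.float64(-1.0), np.float64(0.6))]
2.5 [(np.float64(-1.0), np.float64(0.6))]
3 [(np.float64(-1.0), np.float64(0.6))]
4 [(np.float64(-1.0), np.float64(0.5))]
[283.9 218.8]
[288.9 178. ]
keytop ((568.3636474609375, 61.93626022338867), (23.438026428222656, 27.060649871826172), 83.79910278320312)
[(np.int64(14), 142), (np.int64(15), 146), (np.int64(16), 141), (np.int64(17), 135), (np.int64(18), 141), (np.int64(19), 144), (np.int64(20), 143), (np.int64(21), 143), (np.int64(22), 88), (np.int64(23), 74), (np.int64(24), 75), (np.int64(25), 147), (np.int64(26), 143), (np.int64(27), 142), (np.int64(28), 142), (np.int64(29), 142), (np.int64(30), 142), (np.int64(31), 143)]
```

```bash
python3 -c "
from plant import ctrl
print(ctrl.close_job())"
```

```text
the job is handed in; nothing more can be done
None
```

The job is handed in at 23.4 s on the robot's clock: the key is plugged in upright, the carriage is home, and the needle sits within about 0.2 mm of the clip nose by the wrist camera. To check alignment I drew out, eased back partway and drew out again for the last millimetre.

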